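# Unstack the sample boxes onto their cooling plates

### The job

The sample boxes have come in as one stack with a bottle on top. Take the stack apart and put the red-capped bottle on the round red cooling plate and each box on the plate of its lid's colour, standing upright in the middle of the plate, with the box's long side along the plate's long side. Tip nothing over, and leave the timer and the forceps where they are.

Things in the scene. Friction and masses are not known exactly. Their poses are not given: they have to be found in the camera images.
- bottle_center (a point): Small round amber laboratory bottle with red screw cap, 37 mm in diameter and 72 mm high (body straight to 40 mm above its underside, cap 28 mm in diameter over the top 15 mm), at most 0.1 kg. At the start it stands on top of the stack. This point: on its axis, 36 mm above its underside; z up along the bottle.
- box_green_center (a point): Rigid closed sample box, white body with green lid (lid fixed on), 60 mm long (its x axis) x 44 mm wide (its y axis) x 46 mm high, at most 0.35 kg, flat top and underside, loose; at the start third from the bottom (the bottle stands on it) in the stack. Grasp across its width. This point: the centre of the box, 23 mm above its underside; z up.
- box_yellow_center (a point): Rigid closed sample box, white body with yellow lid (lid fixed on), 78 mm long (its x axis) x 52 mm wide (its y axis) x 46 mm high, at most 0.35 kg, flat top and underside, loose; at the start second from the bottom in the stack. Grasp across its width. This point: the centre of the box, 23 mm above its underside; z up.
- box_blue_center (a point): Rigid closed sample box, white body with blue lid (lid fixed on), 96 mm long (its x axis) x 58 mm wide (its y axis) x 46 mm high, at most 0.35 kg, flat top and underside, loose; at the start bottom in the stack. Grasp across its width. This point: the centre of the box, 23 mm above its underside; z up.
- plate_blue_top (a point): Flat cooling plate fixed to the bench, blue plastic frame round a grey metal top, 122 mm long (x axis) x 84 mm wide (y axis), 15 mm high, the whole top flat (no rim). This point: the centre of its top surface; z up.
- plate_yellow_top (a point): Flat cooling plate fixed to the bench, yellow plastic frame round a grey metal top, 104 mm long (x axis) x 78 mm wide (y axis), 15 mm high, the whole top flat (no rim). This point: the centre of its top surface; z up.
- plate_green_top (a point): Flat cooling plate fixed to the bench, green plastic frame round a grey metal top, 86 mm long (x axis) x 70 mm wide (y axis), 15 mm high, the whole top flat (no rim). This point: the centre of its top surface; z up.
- plate_red_top (a point): Round flat cooling plate fixed to the bench, red plastic frame round a grey metal top, 66 mm in diameter, 15 mm high, the whole top flat (no rim). This point: the centre of its top surface.
- timer_center (a point): White bench timer, 46x68x52 mm, standing loose at the right of the work; a bystander, leave it alone. This point: its centre.
- forceps_center (a point): Thin steel forceps, 14x126x8 mm, lying loose on the bench at the right of the work; a bystander, leave them alone. This point: their centre.
Things that resemble listed ones, but are neither listed nor needed, are in the scene too. Leave any purple look-alike of the part that bears box_yellow_center alone.

How it is judged (in metres and radians):
At the end, for the whole second after the job is handed in: The bottle stands on the red plate and each box on the plate of its lid's colour: upright, within 12 mm of the plate's centre, boxes within 0.2 rad of the plate's long direction (either way round), all at rest and released (horizontal distance between bottle_center and plate_red_top below 0.012 m and z of bottle_center in the frame of plate_red_top between 0.032 and 0.04 m and angle between each of bottle_center, box_blue_center, box_yellow_center, box_green_center's own z axis and vertical below 0.08 rad and horizontal distance between box_blue_center and plate_blue_top below 0.012 m and z of box_blue_center in the frame of plate_blue_top between 0.019 and 0.027 m and angle between the x axis of box_blue_center and the x axis of plate_blue_top, either way round below 0.2 rad and horizontal distance between box_yellow_center and plate_yellow_top below 0.012 m and z of box_yellow_center in the frame of plate_yellow_top between 0.019 and 0.027 m and angle between the x axis of box_yellow_center and the x axis of plate_yellow_top, either way round below 0.2 rad and horizontal distance between box_green_center and plate_green_top below 0.012 m and z of box_green_center in the frame of plate_green_top between 0.019 and 0.027 m and angle between the x axis of box_green_center and the x axis of plate_green_top, either way round below 0.2 rad and linear speed of each of bottle, box_blue, box_yellow, box_green below 0.02 m/s and angular speed of each of bottle, box_blue, box_yellow, box_green below 0.2 rad/s); the robot touches nothing.
It fails at once if the bottle or a box is tipped over (more than 35 degrees) (angle between any of bottle_center, box_blue_center, box_yellow_center, box_green_center's own z axis and vertical above 0.61 rad).
It fails at once if the timer or the forceps are moved by more than 20 mm (distance of any of timer_center, forceps_center from where it was at the start of the episode above 0.02 m).
It also fails if it takes over 112 s, if anything falls off the work surface, if the arm or the gripper's body presses on something with over 40 N, if the wrist force passes 120 N, or if a joint passes its speed limit or range.

### The arm

A 7-joint arm with a two-finger parallel gripper is mounted at the origin on a cart in front of the work surface, level with it; the furniture and walls round the work are solid. World frame = base frame: x ahead of the robot, y to its left, z up, the work surface at z = 0. Lengths are in m, angles in degrees, forces in N, time in s.
With the tool pointing down it reaches from about 0.425 to 0.875 m from the base axis. Payload 4.7 kg.
Tool frame: the origin (TCP) lies midway between the tips of the shut fingers; the grasp point (between the pads) lies 19 mm behind it (env.tcp_to_grasp is the distance from the TCP to the grasp point, in m); z points along the fingers, x is the direction in which the jaws open and shut, and the axes are right-handed (so a half turn about z gives the same grasp; the last joint's range is limited). The gripper opens to 87 mm and grips with 3 to 60 N. Pads are 19 mm wide; open, the fingers measure 117 mm over their backs; the gripper's body (75 mm by 190 mm) begins 51 mm behind the grasp point.
Start: joints at [73.344, 18.392, -4.016, 83.108, 1.295, 78.541, -3.26], TCP at [0.195, -0.62, 0.223] pointing down, gripper open.
Joint ranges: [-163.93, 163.93], [-17.29, 119.83], [-79.2, 71.16], [3.27, 140.29], [-89.18, 269.18], [5.43, 117.66], [-154.24, 154.24]. Speed limits (degrees/s): [147.25, 147.25, 180, 180, 180, 180, 180].

### API

Orientations are given as [roll, pitch, yaw] about the fixed x, y, z axes, in that order (R = Rz(yaw) Ry(pitch) Rx(roll)).
In Python, from cell import env, viewer gives the robot as it stands.
- The arm moves only by the shell command python3 -m pendant 'ROWS' [OPENING] [FORCE]. ROWS is JSON, a list of rows, each a list of 6 numbers: the shift along the tool's x, y, z each as a share of 0.1 m, from -1 to 1, then the turn, a rotation vector about the tool's x, y, z each as a share of 90 degrees, from -1 to 1. A call has exactly 8 rows; each row is the pose to reach, as a shift and turn from the pose commanded when the call began, along the tool's axes at that moment; what a row does not reach only later rows make up. A row lasts 1/8 s, in which the tool goes at most 62.5 mm and 10.7 degrees, less where a joint would pass 70% of its speed; a pose out of reach is approached as far as the arm can. A call with a number of a shift or a turn outside -1 to 1 is refused whole. A call with a gripper value outside its range is refused whole. OPENING is the finger opening in mm, from 0 to 87, set as the call begins (- or left out, the last holds). The fingers move at their own pace and stop on an object; FORCE is the grip in N (left out, the last holds). Time passes only in rows, so rows that repeat a pose let the fingers close, or fill a call up. It gives the time, the measured TCP pose, the force and the opening at its end, in the units of the state.
- env.get_obs(): the state, without advancing time (a new reading comes with each control period).
- viewer.read_camera(name): name is "scene" or "side" or "wrist"; returns a dict with "frame" (480x640x3 uint8, red, green, blue), "fx", "fy", "cx", "cy" (pixels), "view" (4x4, takes a point from world to camera coordinates); the wrist camera has in their place "hand_eye" (4x4, takes a point from camera to tool coordinates, whose origin is the TCP and whose axes are the tool frame's). Camera axes: x right, y down, z forward; pixel columns grow to the right and rows downward; lengths in m; the calibration is good to about 2 mm. The wrist camera is an equidistant fisheye: a pixel r from the principal point sees the ray r / f radians off the axis. A picture is of the moment at which its call begins: read the wrist's pose just before it. There is no depth.
- env.sign_off(): hands the job in, once; it reports no verdict.
The state is a dict: "time_s": time; "qpos": joint angles; "joint_velocities": joint speeds; "effort": joint torques, N m; "tool_pos": TCP position; "tool_rot": TCP orientation; "force": force on the tool from outside, world axes, zero at the start; "wrist_torque": the same for the moment, N m; "grip_width": finger opening in m.
Only numpy, scipy, OpenCV 4.12 (cv2) and the standard library are available. Lean on these libraries where they do the work, as an engineer would, in place of code of your own. Each camera call takes 0.05 s, during which the arm holds its last target.

## Working session

There is one attempt and no reset: what is moved stays moved. The work goes in short steps, Python scripts to look and compute and a shell command to move; the robot and the scene stay as the last step left them, time stands still between calls to the robot, and variables do not carry over. Pictures are saved under pics/ and viewed, and the job is handed in when it is done.

```bash
ls; mkdir -p pics; python3 - <<'E'
from cell import env, viewer
import cv2, numpy as np
print(env.get_obs())
for n in ["scene","side","wrist"]:
    d=viewer.read_camera(n)
    cv2.imwrite(f"pics/{n}0.png",d["frame"][:,:,::-1])
    np.savez(f"pics/{n}0.npz",**d)
    print(n,{k:(np.round(v,4).tolist()) for k,v in d.items() if k!="frame"})
E
```

```text
pics
{'time_s': 0.0, 'qpos': array([73.34492006, 18.43922509, -4.01649563, 83.17424671,  1.29478599,
       78.53940452, -3.26123604]), 'joint_velocities': array([ 0.05744014,  0.08267033,  0.05396505, -0.019421  , -0.02932058,
       -0.01776786, -0.05037892]), 'effort': array([-2.56625881e-04, -4.91290569e+01, -4.04761825e-01, -3.12536860e+01,
       -6.42733625e-02,  4.35307575e-02,  1.66565633e-04]), 'tool_pos': array([ 0.19485875, -0.61953806,  0.22146549]), 'tool_rot': array([ 1.79994864e+02,  1.07643531e-01, -7.25355536e+01]), 'force': array([ 0.83215143,  0.10711605, -0.05617615]), 'wrist_torque': array([-0.00581794,  0.0058496 ,  0.01763248]), 'grip_width': 0.08712813592208575}
scene {'fx': 481.9908, 'fy': 481.9908, 'cx': 324.6545, 'cy': 243.6741, 'view': [[-0.5811, -0.8138, 0.0021, 0.3232], [-0.4478, 0.3176, -0.8358, 0.3816], [0.6795, -0.4866, -0.549, 0.5711], [0.0, 0.0, 0.0, 1.0]]}
side {'fx': 535.9183, 'fy': 535.9183, 'cx': 326.3367, 'cy': 239.0967, 'view': [[-0.7619, -0.6476, -0.0043, 0.4356], [-0.569, 0.6726, -0.4731, 0.4163], [0.3093, -0.3581, -0.881, 1.2731], [0.0, 0.0, 0.0, 1.0]]}
wrist {'fx': 371.6483, 'fy': 371.6483, 'cx': 315.0378, 'cy': 233.8722, 'hand_eye': [[1.0, 0.0007, -0.0016, 0.0013], [-0.0002, 0.9631, 0.2692, -0.0738], [0.0018, -0.2692, 0.9631, -0.1613], [0.0, 0.0, 0.0, 1.0]]}
```

View pics/scene0.png

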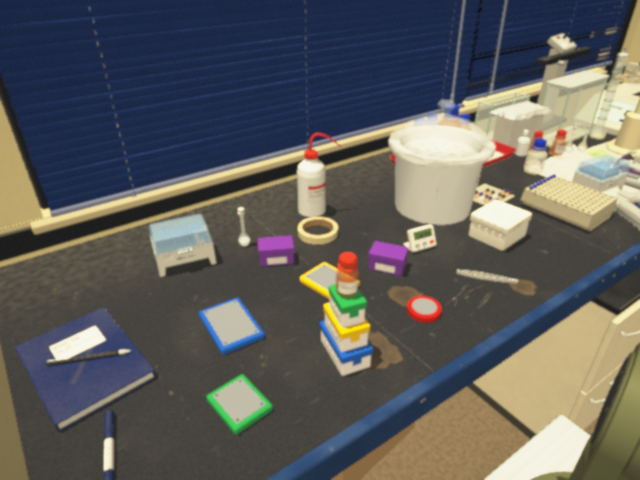

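View pics/side0.png

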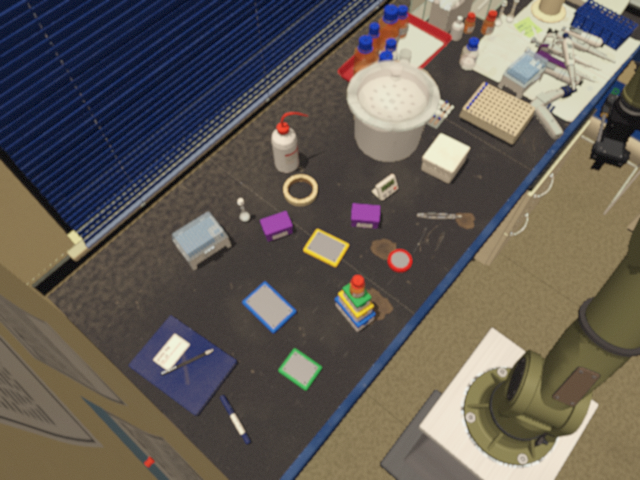

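View pics/wrist0.png

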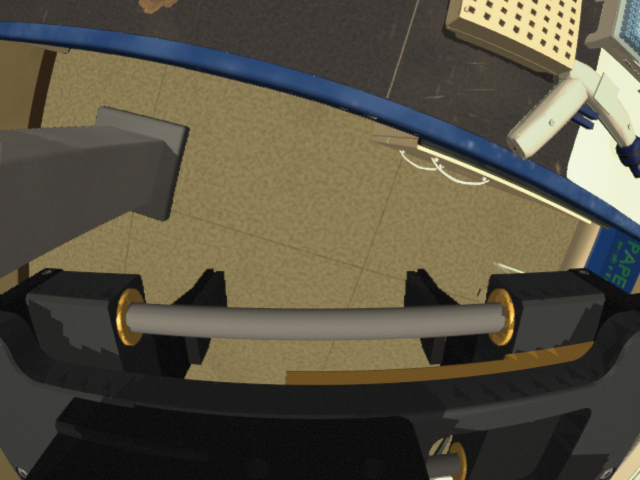

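Side view: the bottle cap is at (357,281) on the stack, at about (355,305). Plates are blue (269,306), green (300,368), yellow (326,247) and red (400,260). The purple look-alikes are at (277,226) and (366,215), the timer is at (386,187) and the forceps at (445,216). Other red things that could be mistaken are the wash bottle's red cap (283,128) and the distant reagent bottles, which sit off the stack. I choose the bottle on the stack.

```bash
cat > h.py <<'E'
import numpy as np, cv2
from scipy.spatial.transform import Rotation as R
def load(n): return dict(np.load(f"pics/{n}.npz"))
def ray(d,p):
    p=np.atleast_2d(np.asarray(p,float))
    c=np.c_[(p[:,0]-d["cx"])/d["fx"],(p[:,1]-d["cy"])/d["fy"],np.ones(len(p))]
    V=d["view"]; Rm=V[:3,:3]; o=-Rm.T@V[:3,3]
    return o,c@Rm
def onz(d,p,z):
    o,r=ray(d,p); return o+r*((z-o[2])/r[:,2])[:,None]
def proj(d,P):
    P=np.atleast_2d(P); c=P@d["view"][:3,:3].T+d["view"][:3,3]
    return np.c_[d["fx"]*c[:,0]/c[:,2]+d["cx"],d["fy"]*c[:,1]/c[:,2]+d["cy"]]
def hsv(d): return cv2.cvtColor(d["frame"],cv2.COLOR_RGB2HSV)
COL=dict(green=(50,75),yellow=(22,32),blue=(100,112),red=(0,6))
def mask(d,c,smin=120,vmin=90):
    H=hsv(d);lo,hi=COL[c]
    m=(H[...,0]>=lo)&(H[...,0]<=hi)&(H[...,1]>smin)&(H[...,2]>vmin)
    if c=="red": m|=(H[...,0]>=174)&(H[...,1]>smin)&(H[...,2]>vmin)
    return m.astype(np.uint8)
def wray(d,T,p):  # fisheye
    p=np.atleast_2d(np.asarray(p,float)); x=(p[:,0]-d["cx"]);y=(p[:,1]-d["cy"])
    r=np.hypot(x,y)+1e-9; th=r/d["fx"]
    c=np.c_[np.sin(th)*x/r,np.sin(th)*y/r,np.cos(th)]
    W=T@d["hand_eye"]; return W[:3,3],c@W[:3,:3].T
def wproj(d,T,P):
    W=np.linalg.inv(T@d["hand_eye"]); P=np.atleast_2d(P); c=P@W[:3,:3].T+W[:3,3]
    r=np.hypot(c[:,0],c[:,1])+1e-9; th=np.arctan2(r,c[:,2])
    return np.c_[d["cx"]+d["fx"]*th*c[:,0]/r,d["cy"]+d["fx"]*th*c[:,1]/r]
def wonz(d,T,p,z):
    o,r=wray(d,T,p); return o+r*((z-o[2])/r[:,2])[:,None]
def Tool(ob):
    T=np.eye(4);T[:3,:3]=R.from_euler("xyz",ob["tool_rot"],degrees=True).as_matrix();T[:3,3]=ob["tool_pos"];return T
E
python3 - <<'E'
from h import *
for n in ["side0","scene0"]:
    d=load(n)
    for c in COL:
        m=mask(d,c)
        k,l,s,ce=cv2.connectedComponentsWithStats(m)
        for i in range(1,k):
            if s[i,4]>60 and s[i,0]<470 and s[i,1]>150:
                cs,_=cv2.findContours((l==i).astype(np.uint8),cv2.RETR_EXTERNAL,cv2.CHAIN_APPROX_NONE)
                pts=cs[0][:,0,:]
                P=onz(d,pts,0.015)[:,:2]
                rr=cv2.minAreaRect((P*1000).astype(np.float32))
                print(n,c,s[i],np.round(rr[0],1),np.round(rr[1],1),round(rr[2],1))
for n in ["side0","scene0"]:
    d=load(n); f=d["frame"]
    p=proj(d,[[0.5,0,0]])
    x,y=(355,290) if n=="side0" else (347,310)
    cv2.imwrite(f"pics/crop_{n}.png",cv2.resize(f[y-70:y+70,x-70:x+70,::-1],(560,560),interpolation=cv2.INTER_CUBIC))
E
```

```text
side0 green [343 284  28  23 199] [468.9  -1.6] [46.5 68.7] 75.2
side0 green [278 348  44  42 273] [450.1 243.6] [87.6 71.3] 5.6
side0 yellow [303 228  46  39 362] [619.6 -53.6] [106.8  81.1] 11.3
side0 yellow [338 290  36  28 199] [456.4  30.8] [98.3 50.8] 14.3
side0 blue [ 405  180  127  158 1213] [ 308.5 -297.3] [619.8  20.3] 89.9
side0 blue [242 281  55  53 403] [619.6 174.3] [ 86.  125.4] 85.9
side0 blue [334 297  42  30 160] [444.2  50.5] [112.   53.6] 17.6
side0 blue [375 340  29  31 213] [309.   72.3] [100.4  18. ] 89.9
side0 blue [290 385  75  95 675] [309.4 310.6] [ 19.8 263.7] 0.5
side0 red [387 248  26  25 273] [ 440.7 -151.8] [67.7 73.1] 37.3
side0 red [350 274  15  15 169] [489.1 -30.2] [36.6 40.9] 64.0
side0 red [144 456  11  12  75] [569.3 622.9] [18.5 20. ] 1.2
scene0 green [329 285  38  31 532] [546.2 -51.8] [58.8 99.6] 76.3
scene0 green [207 374  65  60 840] [447.  241.6] [92.  71.9] 6.1
scene0 yellow [300 261  37  36 314] [626.1 -51.9] [92.  86.9] 10.8
scene0 yellow [323 302  47  38 481] [502.   4.] [108.7  60.7] 16.2
scene0 blue [ 268  261  349  219 3814] [ 301.1 -169.7] [875.   22.7] 89.9
scene0 blue [199 297  66  58 745] [615.5 173. ] [ 86.1 132.9] 86.1
scene0 blue [320 320  53  44 497] [459.1  40.5] [119.9  62.3] 17.8
scene0 red [337 251  21  22 368] [ 648.2 -126.5] [43.9 80.6] 51.3
scene0 red [406 295  36  28 490] [ 438.2 -151.1] [66.7 82.6] 43.1
```

View pics/crop_side0.png

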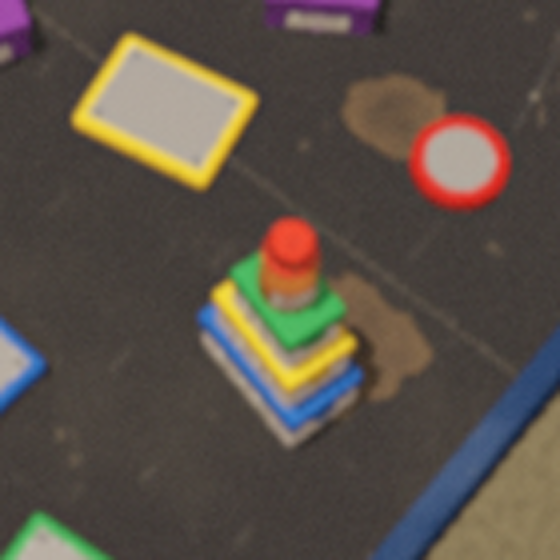

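View pics/crop_scene0.png

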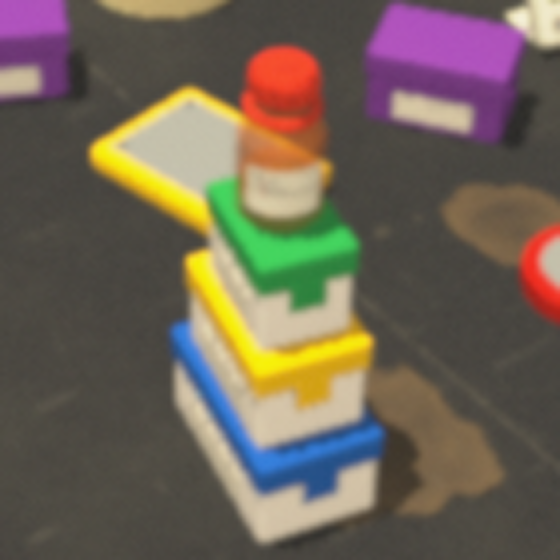

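The stack's crops confirm red-capped amber bottle, then green, yellow and blue lids from top to bottom. I'll swing over to view it from above.

```bash
python3 -m pendant '[[-0.11,-0.12,-0.05,0,0,0],[-0.23,-0.25,-0.1,0,0,0],[-0.36,-0.37,-0.15,0,0,0],[-0.49,-0.5,-0.2,0,0,0],[-0.62,-0.62,-0.25,0,0,0],[-0.75,-0.75,-0.3,0,0,0],[-0.88,-0.87,-0.35,0,0,0],[-1,-1,-0.4,0,0,0]]' 87
python3 -m pendant '[[-0.12,-0.12,-0.05,0,0,0],[-0.25,-0.25,-0.1,0,0,0],[-0.37,-0.37,-0.15,0,0,0],[-0.5,-0.5,-0.2,0,0,0],[-0.62,-0.62,-0.25,0,0,0],[-0.75,-0.75,-0.3,0,0,0],[-0.88,-0.87,-0.35,0,0,0],[-1,-1,-0.4,0,0,0]]'
```

```text
time_s: 1.15
tool_pos: [0.2609, -0.4936, 0.263]
tool_rot: [180.0, -0.0, -72.5]
force: [0.9, -0.1, 0.3]
grip_width: 0.0868
time_s: 2.15
tool_pos: [0.3263, -0.3682, 0.303]
tool_rot: [180.0, -0.0, -72.5]
force: [-0.5, -0.3, -0.1]
grip_width: 0.0871
```

```bash
python3 -m pendant '[[-0.12,-0.12,-0.03,0,0,0],[-0.25,-0.24,-0.06,0,0,0],[-0.37,-0.36,-0.1,0,0,0],[-0.5,-0.48,-0.14,0,0,0],[-0.62,-0.6,-0.18,0,0,0],[-0.75,-0.7,-0.22,0,0,0],[-0.88,-0.8,-0.26,0,0,0],[-1,-0.9,-0.3,0,0,0]]'
python3 -m pendant '[[-0.12,-0.1,-0.03,0,0,0],[-0.25,-0.2,-0.06,0,0,0],[-0.37,-0.3,-0.1,0,0,0],[-0.5,-0.4,-0.14,0,0,0],[-0.62,-0.5,-0.18,0,0,0],[-0.75,-0.6,-0.22,0,0,0],[-0.88,-0.7,-0.26,0,0,0],[-1,-0.8,-0.3,0,0,0]]'
python3 -m pendant '[[-0.12,-0.08,-0.02,0,0,0],[-0.25,-0.16,-0.05,0,0,0],[-0.37,-0.24,-0.08,0,0,0],[-0.5,-0.32,-0.11,0,0,0],[-0.65,-0.4,-0.14,0,0,0],[-0.8,-0.45,-0.17,0,0,0],[-0.95,-0.5,-0.2,0,0,0],[-1,-0.5,-0.2,0,0,0]]'
cat > shot.py <<'E'
import sys
from cell import env, viewer
from h import *
n=sys.argv[1]; name=sys.argv[2]
ob=env.get_obs(); d=viewer.read_camera(n)
cv2.imwrite(f"pics/{name}.png",d["frame"][:,:,::-1])
np.savez(f"pics/{name}.npz",T=Tool(ob),**d)
print(ob["time_s"],ob["tool_pos"],ob["tool_rot"],ob["grip_width"])
E
python3 shot.py wrist w1
```

```text
time_s: 3.15
tool_pos: [0.382, -0.2458, 0.3328]
tool_rot: [180.0, -0.0, -72.5]
force: [-0.1, 0.4, -0.3]
grip_width: 0.0868
time_s: 4.15
tool_pos: [0.4283, -0.1264, 0.3628]
tool_rot: [-180.0, -0.0, -72.5]
force: [0.1, -0.3, -0.3]
grip_width: 0.087
time_s: 5.15
tool_pos: [0.4457, -0.0156, 0.3829]
tool_rot: [-180.0, -0.0, -72.4]
force: [0.3, -0.4, 0.1]
grip_width: 0.0872
5.15 [ 0.44567802 -0.01557893  0.38291999] [-1.79974573e+02 -2.99536631e-02 -7.24207865e+01] 0.08721729023902659
```

View pics/w1.png

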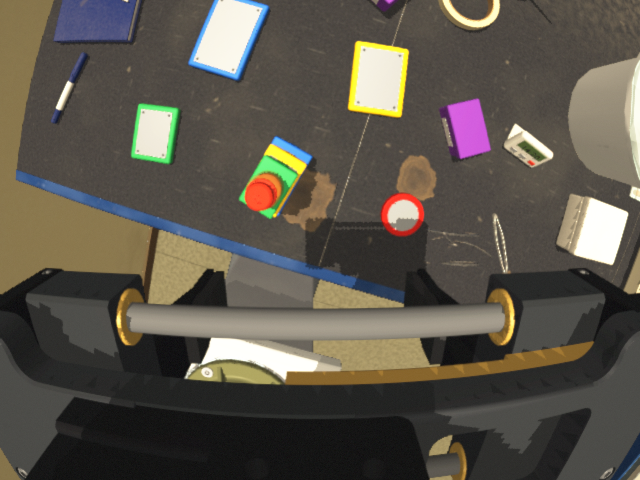

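The wrist view shows the cap (263,193), the green lid (268,180), and the plates: green (156,134), blue (229,37), yellow (379,79), red (403,215).

```bash
python3 - <<'E'
from h import *
d=load("w1");T=d["T"]
for c in COL:
    m=mask(d,c)
    k,l,s,ce=cv2.connectedComponentsWithStats(m)
    for i in range(1,k):
        if s[i,4]>60 and s[i,1]<230 and s[i,1]>-1:
            cs,_=cv2.findContours((l==i).astype(np.uint8),cv2.RETR_EXTERNAL,cv2.CHAIN_APPROX_NONE)
            pts=max(cs,key=len)[:,0,:]
            for z in (0.015,0.046,0.092,0.138,0.21):
                P=wonz(d,T,pts,z)[:,:2]
                rr=cv2.minAreaRect((P*1000).astype(np.float32))
                print(c,z,s[i],np.round(rr[0],1),np.round(rr[1],1),round(rr[2],1))
f=d["frame"][100:260,200:360,::-1]
cv2.imwrite("pics/w1c.png",cv2.resize(f,(640,640),interpolation=cv2.INTER_CUBIC))
E
```

```text
green 0.015 [131 103  49  61 792] [452.  239.4] [85.6 71. ] 5.7
green 0.046 [131 103  49  61 792] [455.7 225.7] [80.6 66.9] 5.7
green 0.092 [131 103  49  61 792] [461.3 205.4] [73.2 60.7] 5.7
green 0.138 [131 103  49  61 792] [466.9 185.1] [65.7 54.5] 5.7
green 0.21 [131 103  49  61 792] [475.7 153.3] [54.1 44.9] 5.7
green 0.015 [250 156  47  63 804] [422.7  48.4] [56.6 80.2] 76.3
green 0.046 [250 156  47  63 804] [428.2  45.9] [53.3 75.5] 76.3
green 0.092 [250 156  47  63 804] [436.3  42.1] [48.3 68.6] 76.3
green 0.138 [250 156  47  63 804] [444.4  38.4] [43.4 61.6] 76.3
green 0.21 [250 156  47  63 804] [457.2  32.6] [35.7 50.7] 76.3
yellow 0.015 [ 348   41   61   76 1157] [620.2 -54.8] [103.7  77.6] 11.2
yellow 0.046 [ 348   41   61   76 1157] [614.1 -51.3] [97.6 73. ] 11.2
yellow 0.092 [ 348   41   61   76 1157] [605.1 -46. ] [88.6 66.3] 11.2
yellow 0.138 [ 348   41   61   76 1157] [596.1 -40.8] [79.6 59.6] 11.2
yellow 0.21 [ 348   41   61   76 1157] [581.9 -32.6] [65.5 49. ] 11.2
yellow 0.015 [264 144  42  74 549] [432.8  44.5] [60.6 92.2] 75.9
yellow 0.046 [264 144  42  74 549] 
[... 1181 characters left out ...]
 0.21 [  16  170  341  118 3315] [391.2 127. ] [ 11.2 404.1] 0.1
red 0.015 [246 179  31  33 781] [407.2  54.1] [47.4 44.3] 16.4
red 0.046 [246 179  31  33 781] [413.6  51.3] [44.6 41.7] 16.4
red 0.092 [246 179  31  33 781] [423.1  47.1] [40.5 37.9] 16.4
red 0.138 [246 179  31  33 781] [432.6  42.8] [36.4 34. ] 16.4
red 0.21 [246 179  31  33 781] [447.4  36.2] [29.9 28. ] 16.4
red 0.015 [380 193  44  44 779] [ 442.4 -152.6] [65.7 66.9] 18.6
red 0.046 [380 193  44  44 779] [ 446.7 -143.3] [61.8 63. ] 18.6
red 0.092 [380 193  44  44 779] [ 453.2 -129.6] [56.1 57.2] 18.6
red 0.138 [380 193  44  44 779] [ 459.6 -115.9] [50.4 51.4] 18.6
red 0.21 [380 193  44  44 779] [469.6 -94.3] [41.5 42.3] 18.6
```

View pics/w1c.png

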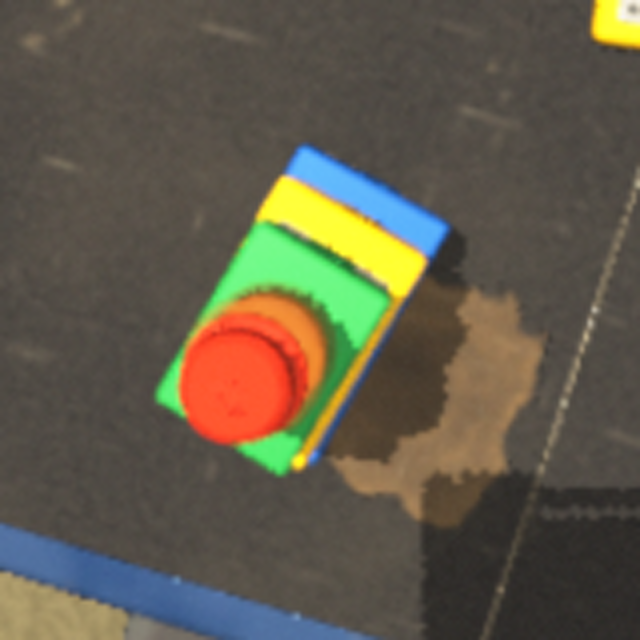

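```bash
cat > calc.py <<'E'
# python3 calc.py x y z yaw : shift/turn needed from measured pose, in move units (tool axes)
import sys
from cell import env
from h import *
x,y,z,yaw=map(float,sys.argv[1:5]); ob=env.get_obs(); T=Tool(ob)
d=T[:3,:3].T@(np.array([x,y,z])-T[:3,3])
cur=ob["tool_rot"][2]; dy=(yaw-cur+180)%360-180
print("t",ob["time_s"],"pos",np.round(ob["tool_pos"],4),"yaw",round(cur,1),"j7",round(ob["qpos"][6],1),"w",round(ob["grip_width"],4))
print("shift/0.1:",np.round(d/0.1,3)," turn z/90 (tool z down => -):",round(-dy/90,3))
E
python3 calc.py 0.4475 0.0365 0.148 -72.4
python3 -m pendant '[[-0.06,-0.02,0.0,0,0,0],[-0.13,-0.05,0.1,0,0,0],[-0.21,-0.08,0.2,0,0,0],[-0.29,-0.1,0.35,0,0,0],[-0.37,-0.13,0.5,0,0,0],[-0.45,-0.16,0.65,0,0,0],[-0.49,-0.18,0.85,0,0,0],[-0.49,-0.18,1,0,0,0]]' 87 15
python3 calc.py 0.4475 0.0365 0.148 -72.4
python3 shot.py wrist w2
```

```text
t 5.2 pos [ 0.4454 -0.0156  0.3828] yaw -72.4 j7 -67.5 w 0.087
shift/0.1: [-0.492 -0.177  2.347]  turn z/90 (tool z down => -): -0.0
time_s: 6.2
tool_pos: [0.4477, 0.0357, 0.2811]
tool_rot: [180.0, 0.0, -72.5]
force: [0.8, -0.3, -0.0]
grip_width: 0.0872
t 6.2 pos [0.4477 0.0357 0.2811] yaw -72.5 j7 -74.0 w 0.0872
shift/0.1: [-8.000e-03 -1.000e-03  1.331e+00]  turn z/90 (tool z down => -): -0.001
6.2 [0.44773028 0.03566099 0.28111232] [ 1.79951358e+02  1.72647881e-02 -7.24848610e+01] 0.08723513852730543
```

View pics/w2.png

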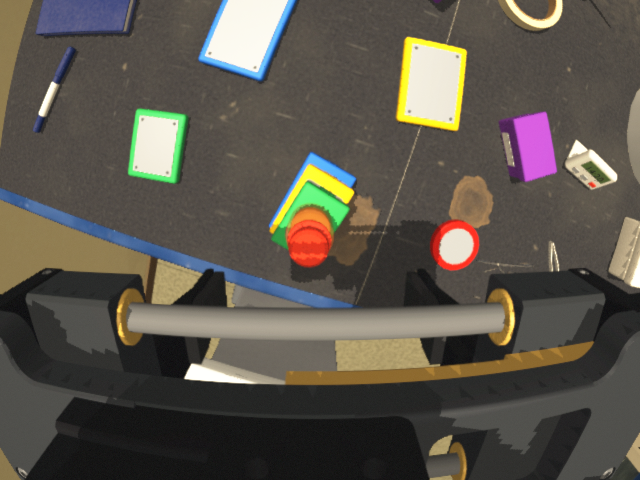

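The bottle cap (309,245) sits midway between the fingers (columns 215 and 415). Descending.

```bash
python3 -m pendant '[[0,0,0.12,0,0,0],[0,0,0.25,0,0,0],[0,0,0.37,0,0,0],[0,0,0.5,0,0,0],[0,0,0.62,0,0,0],[0,0,0.75,0,0,0],[0,0,0.88,0,0,0],[0,0,1,0,0,0]]'
python3 -m pendant '[[0,0,0.1,0,0,0],[0,0,0.2,0,0,0],[0,0,0.28,0,0,0],[0,0,0.33,0,0,0],[0,0,0.33,0,0,0],[0,0,0.33,0,0,0],[0,0,0.33,0,0,0],[0,0,0.33,0,0,0]]'
python3 -m pendant '[[0,0,0,0,0,0],[0,0,0,0,0,0],[0,0,0,0,0,0],[0,0,0,0,0,0],[0,0,0,0,0,0],[0,0,0,0,0,0],[0,0,0,0,0,0],[0,0,-0.03,0,0,0]]' 20 10
```

```text
time_s: 7.25
tool_pos: [0.448, 0.0351, 0.1816]
tool_rot: [180.0, 0.0, -72.5]
force: [0.4, -0.8, -0.1]
grip_width: 0.0867
time_s: 8.25
tool_pos: [0.4483, 0.0351, 0.1497]
tool_rot: [-180.0, -0.0, -72.5]
force: [0.4, 0.5, -0.2]
grip_width: 0.0868
time_s: 9.25
tool_pos: [0.4478, 0.035, 0.1524]
tool_rot: [180.0, 0.0, -72.5]
force: [0.5, -0.7, -0.9]
grip_width: 0.0362
```

Bottle is held (36.2 mm). Lift and carry to the red plate.

```bash
python3 -m pendant '[[0,0,-0.12,0,0,0],[0,0,-0.25,0,0,0],[0.05,0,-0.35,0,0,0],[0.2,0.05,-0.4,0,0,0],[0.4,0.1,-0.4,0,0,0],[0.6,0.17,-0.4,0,0,0],[0.8,0.24,-0.4,0,0,0],[1,0.3,-0.4,0,0,0]]'
python3 calc.py 0.4424 -0.1526 0.028 -72.4
```

```text
time_s: 10.25
tool_pos: [0.4496, -0.0705, 0.1932]
tool_rot: [-180.0, -0.0, -72.6]
force: [-0.1, 0.6, -1.1]
grip_width: 0.0359
t 10.25 pos [ 0.4496 -0.0705  0.1932] yaw -72.6 j7 -64.2 w 0.0359
shift/0.1: [0.76  0.315 1.652]  turn z/90 (tool z down => -): -0.002
```

```bash
python3 -m pendant '[[0.15,0.06,0.05,0,0,0],[0.3,0.12,0.15,0,0,0],[0.45,0.18,0.27,0,0,0],[0.58,0.24,0.41,0,0,0],[0.68,0.28,0.56,0,0,0],[0.74,0.31,0.7,0,0,0],[0.76,0.31,0.85,0,0,0],[0.76,0.31,1,0,0,0]]'
python3 calc.py 0.4424 -0.1526 0.028 -72.4; python3 shot.py wrist w3;python3 shot.py side s3
```

```text
time_s: 11.25
tool_pos: [0.4429, -0.1508, 0.0915]
tool_rot: [-180.0, 0.0, -72.5]
force: [-0.2, -0.0, -0.9]
grip_width: 0.0357
t 11.25 pos [ 0.4429 -0.1508  0.0915] yaw -72.5 j7 -59.3 w 0.0357
shift/0.1: [0.016 0.01  0.635]  turn z/90 (tool z down => -): -0.001
11.25 [ 0.44286506 -0.15077447  0.09152311] [-1.79992484e+02  1.16840798e-02 -7.25078605e+01] 0.03572554427910225
11.3 [ 0.44143826 -0.15015385  0.08967308] [ 1.79872160e+02  1.46897761e-01 -7.24982482e+01] 0.0354597821842169
```

View pics/w3.png

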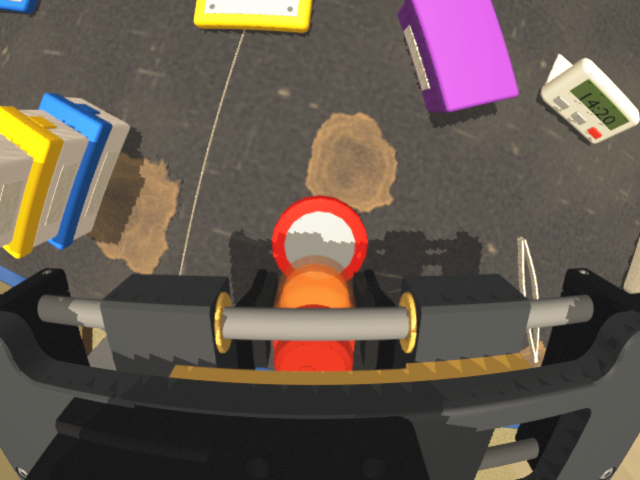

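Bottle held upright with the red plate (320,240) beneath it and ahead in view. Lower it.

```bash
python3 -m pendant '[[0.01,0.01,0.12,0,0,0],[0.01,0.01,0.24,0,0,0],[0.01,0.01,0.36,0,0,0],[0.01,0.01,0.46,0,0,0],[0.01,0.01,0.54,0,0,0],[0.01,0.01,0.59,0,0,0],[0.01,0.01,0.61,0,0,0],[0.01,0.01,0.61,0,0,0]]'
python3 calc.py 0.4424 -0.1526 0.028 -72.4
```

```text
time_s: 12.35
tool_pos: [0.4422, -0.1524, 0.0316]
tool_rot: [-180.0, -0.0, -72.5]
force: [0.2, -0.4, -1.4]
grip_width: 0.036
t 12.35 pos [ 0.4422 -0.1524  0.0316] yaw -72.5 j7 -62.4 w 0.036
shift/0.1: [ 0.003 -0.001  0.036]  turn z/90 (tool z down => -): -0.001
```

```bash
python3 -m pendant '[[0,0,0.01,0,0,0],[0,0,0.02,0,0,0],[0,0,0.03,0,0,0],[0,0,0.035,0,0,0],[0,0,0.035,0,0,0],[0,0,0.035,0,0,0],[0,0,0.035,0,0,0],[0,0,0.035,0,0,0]]'
```

```text
time_s: 13.35
tool_pos: [0.4421, -0.1524, 0.028]
tool_rot: [180.0, -0.0, -72.5]
force: [-0.3, 0.0, -0.5]
grip_width: 0.0359
```

```bash
python3 -m pendant '[[0,0,0.0,0,0,0],[0,0,0.0,0,0,0],[0,0,0,0,0,0],[0,0,0,0,0,0],[0,0,-0.1,0,0,0],[0,0,-0.25,0,0,0],[0,0,-0.4,0,0,0],[0,0,-0.6,0,0,0]]' 70
python3 -m pendant '[[0,0,-0.14,0,0,0],[0,0,-0.28,0,0,0],[0,0,-0.42,0,0,0],[0,0,-0.56,0,0,0],[-0.1,0,-0.7,0,0,-0.05],[-0.3,-0.05,-0.8,0,0,0],[-0.5,-0.08,-0.9,0,0,0],[-0.7,-0.12,-1,0,0,0]]' 87
python3 calc.py 0.4444 0.0385 0.101 -103.7; python3 shot.py side s4; python3 shot.py wrist w4
```

```text
time_s: 14.35
tool_pos: [0.4421, -0.1524, 0.0894]
tool_rot: [-180.0, -0.0, -72.5]
force: [0.6, -1.3, 0.1]
grip_width: 0.0702
time_s: 15.35
tool_pos: [0.4322, -0.0808, 0.1886]
tool_rot: [180.0, -0.0, -72.5]
force: [0.5, -0.6, -0.2]
grip_width: 0.0869
t 15.35 pos [ 0.4322 -0.0808  0.1886] yaw -72.5 j7 -61.2 w 0.0869
shift/0.1: [-1.101 -0.476  0.876]  turn z/90 (tool z down => -): 0.347
15.35 [ 0.43221461 -0.08079503  0.18863242] [ 1.79985362e+02 -7.59467153e-04 -7.24557777e+01] 0.08687689558203664
15.4 [ 0.43299641 -0.0778106   0.18995022] [-1.79915266e+02 -1.50952231e-02 -7.22637135e+01] 0.08677100988183557
```

View pics/w4.png

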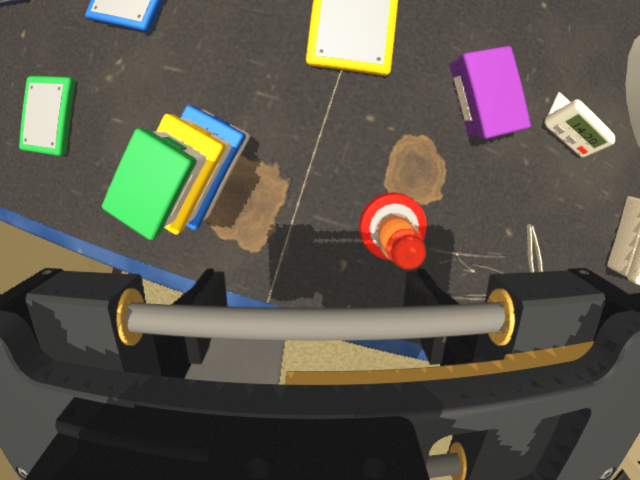

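```bash
python3 - <<'E'
from h import *
f=load("s4")["frame"][150:390,220:540,::-1]
cv2.imwrite("pics/s4c.png",cv2.resize(f,(800,600),interpolation=cv2.INTER_CUBIC))
E
```

```text
(no output)
```

View pics/s4c.png

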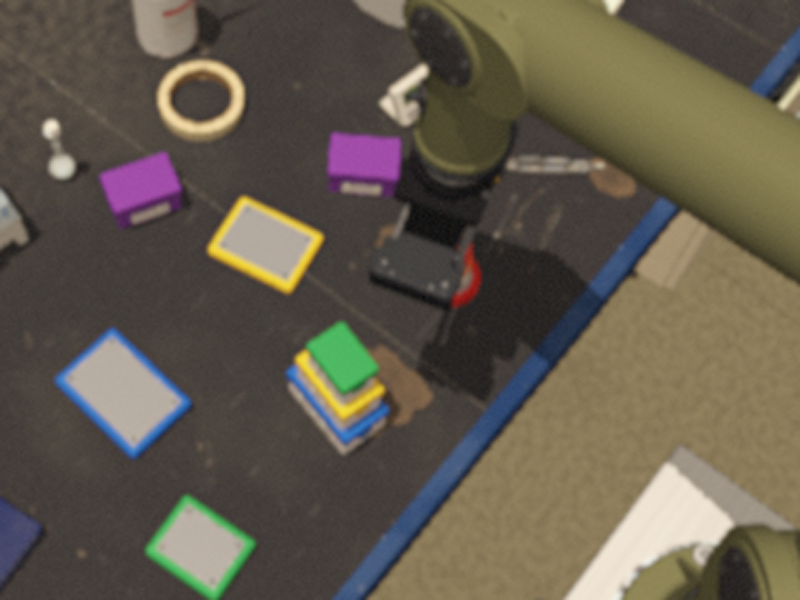

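The bottle stands on the red plate, with its cap at (407,250) and the plate at (393,225) in the wrist view. The green lid is at (148,183). Now I'll measure both.

```bash
cat > rects.py <<'E'
# rects.py name colour z [minarea]
import sys
from h import *
d=load(sys.argv[1]);T=d["T"];c=sys.argv[2];z=float(sys.argv[3])
m=mask(d,c);m[262:]=0
k,l,s,ce=cv2.connectedComponentsWithStats(m)
for i in range(1,k):
    if s[i,4]>200:
        cs,_=cv2.findContours((l==i).astype(np.uint8),cv2.RETR_EXTERNAL,cv2.CHAIN_APPROX_NONE)
        P=wonz(d,T,max(cs,key=len)[:,0,:],z)[:,:2]
        rr=cv2.minAreaRect((P*1000).astype(np.float32)); (w,h),a=rr[1],rr[2]
        L=a if w>h else a+90
        print(c,s[i],"c",np.round(rr[0],1),"dims",np.round(sorted(rr[1]),1),"long yaw",round((L+90)%180-90,1))
E
python3 rects.py w4 green 0.138; python3 rects.py w4 green 0.015;python3 rects.py w4 red 0.087;python3 rects.py w4 yellow 0.015; python3 rects.py w4 yellow 0.092
```

```text
green [  19   76   56   80 1429] c [471.2 128.9] dims [47.9 53.8] long yaw 5.9
green [ 102  129   94  111 6225] c [446.3  35.7] dims [45.8 64.2] long yaw -14.5
green [  19   76   56   80 1429] c [452.5 235.9] dims [75.5 84.8] long yaw 5.9
green [ 102  129   94  111 6225] c [413.3  88.9] dims [ 72.2 101.1] long yaw -14.5
red [ 359  192   68   70 2522] c [ 456.2 -133.4] dims [53.2 53.7] long yaw -72.9
yellow [ 306    0   92   74 1693] c [605.2 -58.5] dims [75.2 76.7] long yaw -78.4
yellow [ 157  114   67  120 1958] c [428.8  63.9] dims [ 67.5 103.8] long yaw -12.2
yellow [ 306    0   92   74 1693] c [581.9 -58. ] dims [58.  59.1] long yaw -78.4
yellow [ 157  114   67  120 1958] c [445.9  36.3] dims [52.1 80.1] long yaw -12.2
```

```bash
python3 -m pendant '[[-0.12,-0.06,0,0,0,0.04],[-0.25,-0.12,0,0,0,0.09],[-0.4,-0.18,0,0,0,0.14],[-0.55,-0.25,0,0,0,0.19],[-0.7,-0.32,0,0,0,0.24],[-0.85,-0.4,0,0,0,0.29],[-1,-0.45,0,0,0,0.34],[-1,-0.45,0,0,0,0.35]]'
python3 calc.py 0.4455 0.037 0.101 -104; python3 shot.py wrist w5;python3 rects.py w5 green 0.138;python3 rects.py w5 green 0.015
```

```text
time_s: 16.45
tool_pos: [0.4453, 0.0274, 0.1878]
tool_rot: [180.0, -0.0, -103.9]
force: [0.5, -0.6, -0.3]
grip_width: 0.0874
t 16.45 pos [0.4453 0.0274 0.1878] yaw -103.9 j7 -106.1 w 0.0874
shift/0.1: [-0.094  0.021  0.868]  turn z/90 (tool z down => -): 0.001
16.45 [0.4453339  0.02738765 0.18784044] [ 1.79981999e+02 -1.04776406e-02 -1.03905632e+02] 0.08742107387763241
green [  81  209   73   53 1020] c [484.1 153.9] dims [38.3 46.5] long yaw -84.2
green [ 261  208   73   54 3589] c [461.8  33.8] dims [32.7 42.9] long yaw 76.3
green [  81  209   73   53 1020] c [464.7 238.4] dims [60.6 73.6] long yaw -84.2
green [ 261  208   73   54 3589] c [429.4  48.4] dims [51.7 67.8] long yaw 76.3
```

View pics/w5.png

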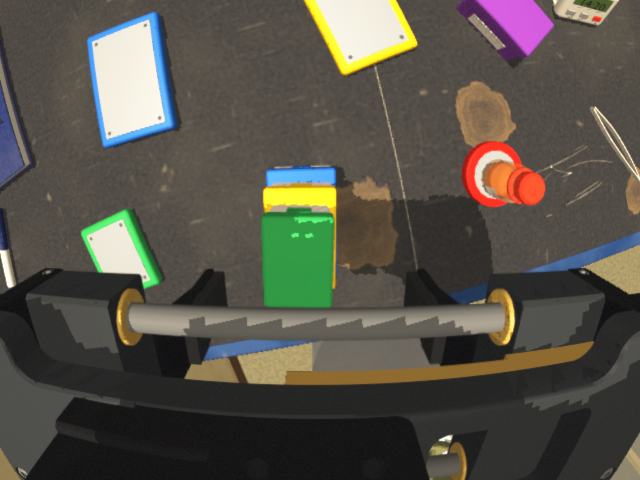

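The box edges run vertically in the image, so the yaw is right. Descend on green with -9.8 mm in tool x.

```bash
python3 -m pendant '[[-0.03,0.01,0.08,0,0,0],[-0.06,0.02,0.17,0,0,0],[-0.1,0.02,0.28,0,0,0],[-0.1,0.02,0.4,0,0,0],[-0.1,0.02,0.53,0,0,0],[-0.1,0.02,0.66,0,0,0],[-0.1,0.02,0.79,0,0,0],[-0.1,0.02,0.87,0,0,0]]' 87
python3 -m pendant '[[0,0,0,0,0,0],[0,0,0,0,0,0],[0,0,0,0,0,0],[0,0,0,0,0,0],[0,0,0,0,0,0],[0,0,0,0,0,0],[0,0,0,0,0,0],[0,0,0,0,0,0]]' 30 20
python3 calc.py 0.452 0.2385 0.025 -84.2
```

```text
time_s: 17.5
tool_pos: [0.4455, 0.0371, 0.1]
tool_rot: [179.9, -0.0, -104.0]
force: [-0.7, 0.2, 0.1]
grip_width: 0.0871
time_s: 18.5
tool_pos: [0.4461, 0.0372, 0.1012]
tool_rot: [-180.0, 0.0, -104.0]
force: [-0.3, 1.1, 1.7]
grip_width: 0.0442
t 18.5 pos [0.4461 0.0372 0.1012] yaw -104.0 j7 -112.9 w 0.0442
shift/0.1: [-1.967  0.431  0.762]  turn z/90 (tool z down => -): -0.22
```

```bash
python3 -m pendant '[[0,0,-0.08,0,0,0],[0,0,-0.2,0,0,0],[0,0,-0.3,0,0,0],[-0.2,0.04,-0.35,0,0,-0.02],[-0.4,0.08,-0.35,0,0,-0.06],[-0.6,0.13,-0.35,0,0,-0.1],[-0.8,0.18,-0.35,0,0,-0.15],[-1,0.22,-0.35,0,0,-0.2]]'
python3 calc.py 0.452 0.2385 0.025 -84.2
```

```text
time_s: 19.5
tool_pos: [0.4485, 0.1411, 0.1358]
tool_rot: [180.0, 0.0, -85.7]
force: [0.7, -0.1, -2.5]
grip_width: 0.0443
t 19.5 pos [0.4485 0.1411 0.1358] yaw -85.7 j7 -108.3 w 0.0443
shift/0.1: [-0.968 -0.109  1.108]  turn z/90 (tool z down => -): -0.017
```

```bash
python3 -m pendant '[[-0.15,-0.02,0,0,0,-0.01],[-0.32,-0.04,0,0,0,-0.02],[-0.5,-0.06,0.05,0,0,-0.02],[-0.68,-0.08,0.15,0,0,-0.02],[-0.84,-0.1,0.27,0,0,-0.02],[-0.94,-0.11,0.4,0,0,-0.02],[-0.97,-0.11,0.5,0,0,-0.02],[-0.97,-0.11,0.55,0,0,-0.02]]'
python3 calc.py 0.452 0.2385 0.025 -84.2; python3 shot.py wrist w6
```

```text
time_s: 20.5
tool_pos: [0.4528, 0.2369, 0.0803]
tool_rot: [179.9, -0.0, -84.2]
force: [0.4, 0.4, -2.0]
grip_width: 0.0435
t 20.5 pos [0.4528 0.2369 0.0803] yaw -84.2 j7 -127.6 w 0.0435
shift/0.1: [-0.017  0.005  0.553]  turn z/90 (tool z down => -): -0.0
20.5 [0.45275524 0.23687381 0.08025877] [ 1.79930937e+02 -1.01985934e-02 -8.42190902e+01] 0.04345697965637234
```

View pics/w6.png

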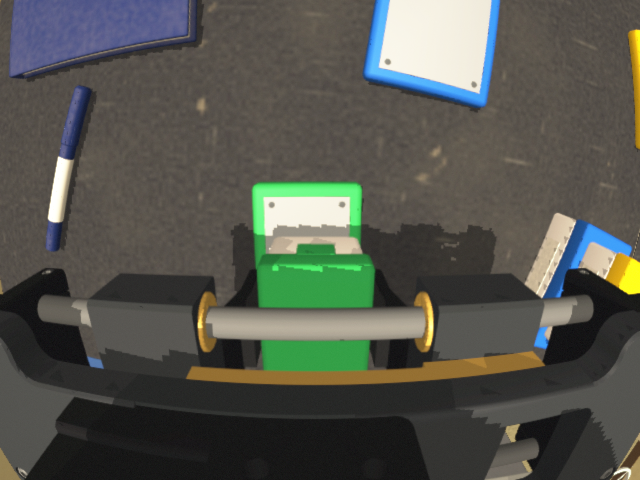

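The box is over the green plate, whose far edge spans columns 253–361 at row 184. I'll check the plate position from that edge.

```bash
python3 - <<'E'
from h import *
d=load("w6");T=d["T"]
P=wonz(d,T,[[253,184],[361,184],[253,235],[361,235]],0.015)*1000
print(P.round(1))
a=P[:2,:2].mean(0); v=P[0,:2]-P[1,:2]; v/=np.linalg.norm(v); u=np.array([v[1],-v[0]]); print(u,np.degrees(np.arctan2(u[1],u[0])), a-43*u)
L=wonz(d,T,[[259,256],[372,256]],0.0803-.0092+.046)*1000; print(L.round(1), L[:,:2].mean(0)-30*u)
E
```

```text
[[491.4 278.5  15. ]
 [498.  212.1  15. ]
 [458.6 276.5  15. ]
 [465.6 207.9  15. ]]
[0.99506904 0.09918469] 5.692223125816958 [451.89674726 241.04923767]
[[481.7 258.9 117.1]
 [485.8 218.8 117.1]] [453.93020578 235.8675654 ]
```

```bash
python3 -m pendant '[[-0.01,0,0.1,0,0,0],[-0.02,0.01,0.2,0,0,0],[-0.03,0.01,0.3,0,0,0],[-0.03,0.01,0.38,0,0,0],[-0.03,0.01,0.45,0,0,0],[-0.03,0.01,0.5,0,0,0],[-0.03,0.01,0.53,0,0,0],[-0.03,0.01,0.55,0,0,0]]'
python3 -m pendant '[[0,0,0.005,0,0,0],[0,0,0.01,0,0,0],[0,0,0.01,0,0,0],[0,0,0.01,0,0,0],[0,0,0.01,0,0,0],[0,0,0.01,0,0,0],[0,0,0.01,0,0,0],[0,0,0.01,0,0,0]]'
```

```text
time_s: 21.55
tool_pos: [0.4519, 0.2399, 0.026]
tool_rot: [-180.0, 0.0, -84.2]
force: [0.5, 0.2, -2.1]
grip_width: 0.0439
time_s: 22.55
tool_pos: [0.4518, 0.2398, 0.025]
tool_rot: [-180.0, -0.0, -84.2]
force: [-0.2, 0.1, -1.4]
grip_width: 0.0441
```

```bash
python3 -m pendant '[[0,0,0.005,0,0,0],[0,0,0.005,0,0,0],[0,0,0.0,0,0,0],[0,0,0,0,0,0],[0,0,-0.1,0,0,0],[0,0,-0.25,0,0,0],[0,0,-0.4,0,0,0],[0,0,-0.6,0,0,0]]' 87
python3 -m pendant '[[0,0,-0.13,0,0,0],[0.05,0,-0.26,0,0,0],[0.15,0,-0.4,0,0,0],[0.3,0,-0.55,0,0,0.03],[0.45,0,-0.65,0,0,0.07],[0.6,0,-0.7,0,0,0.11],[0.8,0,-0.75,0,0,0.16],[1,0,-0.75,0,0,0.21]]'
python3 calc.py 0.4455 0.0375 0.055 -104; python3 shot.py wrist w7
```

```text
time_s: 23.55
tool_pos: [0.4518, 0.2398, 0.0864]
tool_rot: [-180.0, -0.0, -84.2]
force: [0.4, 0.3, 0.2]
grip_width: 0.0868
time_s: 24.55
tool_pos: [0.462, 0.1387, 0.1601]
tool_rot: [-180.0, -0.0, -103.5]
force: [0.4, -1.1, -0.7]
grip_width: 0.0871
t 24.55 pos [0.462  0.1387 0.1601] yaw -103.5 j7 -125.4 w 0.0871
shift/0.1: [ 1.023 -0.075  1.052]  turn z/90 (tool z down => -): 0.006
24.55 [0.46202511 0.13872339 0.16012924] [-1.79982308e+02 -1.84327177e-02 -1.03459755e+02] 0.0870877195992191
```

View pics/w7.png

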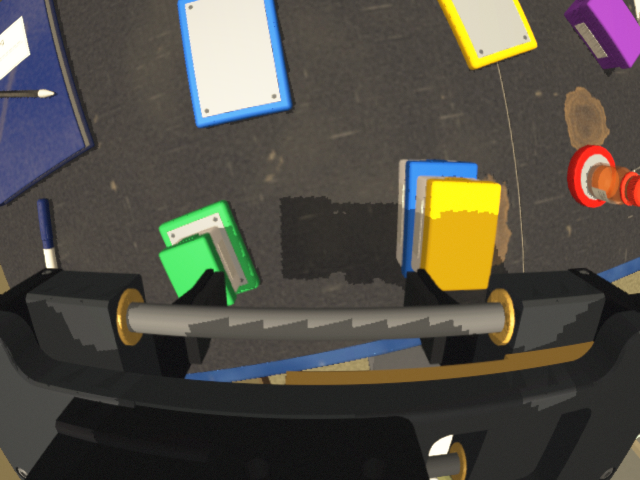

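Green is on its plate at (205,260). The yellow box is next at (460,235).

```bash
python3 -m pendant '[[0.14,-0.01,0,0,0,0],[0.28,-0.02,0,0,0,0],[0.42,-0.03,0,0,0,0.005],[0.56,-0.04,0,0,0,0.005],[0.7,-0.05,0,0,0,0.005],[0.84,-0.06,0,0,0,0.005],[0.97,-0.07,0,0,0,0.005],[1,-0.07,0.05,0,0,0.005]]'
python3 calc.py 0.4455 0.0375 0.055 -104; python3 shot.py wrist w8; python3 rects.py w8 yellow 0.092
```

```text
time_s: 25.6
tool_pos: [0.4461, 0.0403, 0.155]
tool_rot: [-180.0, -0.0, -103.7]
force: [-0.2, 0.4, -0.5]
grip_width: 0.0873
t 25.6 pos [0.4461 0.0403 0.155 ] yaw -103.7 j7 -109.3 w 0.0873
shift/0.1: [ 0.028 -0.     1.   ]  turn z/90 (tool z down => -): 0.003
25.6 [0.44606447 0.04028409 0.15497917] [-1.79963132e+02 -1.55139064e-02 -1.03702306e+02] 0.08731126116103274
yellow [ 327    0  115   66 1714] c [579.5 -37.5] dims [48.1 57.3] long yaw -79.0
yellow [ 276  187   84   75 5729] c [462.3  34. ] dims [47.8 51.3] long yaw 76.3
```

View pics/w8.png

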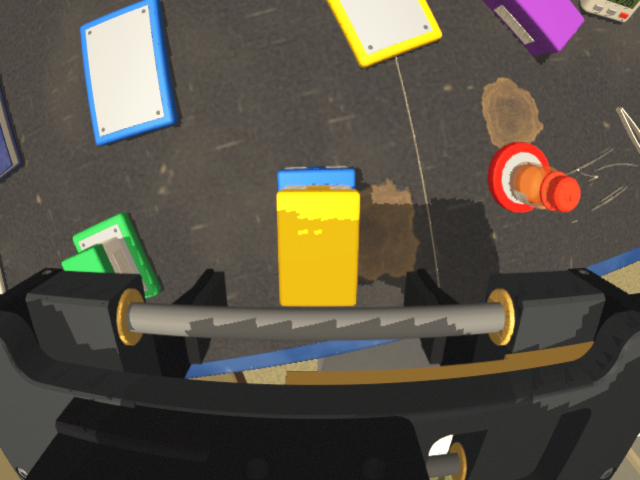

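Yellow's lid (318,247) is centred between the fingers. Descend and grip.

```bash
python3 -m pendant '[[0.01,0,0.1,0,0,0],[0.02,-0.01,0.22,0,0,0],[0.02,-0.01,0.35,0,0,0],[0.02,-0.01,0.48,0,0,0],[0.02,-0.01,0.62,0,0,0],[0.02,-0.01,0.76,0,0,0],[0.02,-0.01,0.9,0,0,0],[0.02,-0.01,1,0,0,0]]' 87
python3 -m pendant '[[0,0,0,0,0,0],[0,0,0,0,0,0],[0,0,0,0,0,0],[0,0,0,0,0,0],[0,0,0,0,0,0],[0,0,0,0,0,0],[0,0,0,0,0,0],[0,0,0,0,0,0]]' 35 20
python3 calc.py 0.620 -0.0545 0.025 -78.8
```

```text
time_s: 26.65
tool_pos: [0.4461, 0.0392, 0.054]
tool_rot: [180.0, 0.0, -103.6]
force: [-0.0, 0.0, -0.5]
grip_width: 0.0874
time_s: 27.65
tool_pos: [0.4467, 0.039, 0.0553]
tool_rot: [-180.0, -0.0, -103.6]
force: [-2.1, -1.5, 4.9]
grip_width: 0.052
t 27.65 pos [0.4467 0.039  0.0553] yaw -103.6 j7 -117.0 w 0.052
shift/0.1: [ 0.501 -1.904  0.305]  turn z/90 (tool z down => -): -0.275
```

```bash
python3 -m pendant '[[0,0,-0.08,0,0,0],[0,0,-0.2,0,0,0],[0,-0.05,-0.32,0,0,0],[0.05,-0.2,-0.4,0,0,-0.03],[0.1,-0.4,-0.4,0,0,-0.08],[0.15,-0.6,-0.4,0,0,-0.13],[0.2,-0.8,-0.4,0,0,-0.18],[0.25,-1,-0.4,0,0,-0.24]]'
python3 - <<'E'
from h import *
d=load("w1");print((wonz(d,d["T"],[[441,104],[481,99],[490,151],[456,160]],0.046)*1000).round(0))
E
python3 calc.py 0.620 -0.0545 0.025 -78.8
```

```text
time_s: 28.65
tool_pos: [0.5389, -0.0093, 0.0957]
tool_rot: [-180.0, -0.0, -81.9]
force: [0.1, -1.1, -2.0]
grip_width: 0.0518
[[ 612. -144.   46.]
 [ 642. -199.   46.]
 [ 577. -238.   46.]
 [ 546. -192.   46.]]
t 28.65 pos [ 0.5389 -0.0093  0.0957] yaw -81.9 j7 -94.8 w 0.0518
shift/0.1: [ 0.562 -0.739  0.707]  turn z/90 (tool z down => -): -0.034
```

```bash
python3 -m pendant '[[0.09,-0.12,0,0,0,-0.01],[0.18,-0.24,0,0,0,-0.02],[0.28,-0.37,0,0,0,-0.035],[0.38,-0.5,0.03,0,0,-0.035],[0.47,-0.62,0.08,0,0,-0.035],[0.53,-0.7,0.14,0,0,-0.035],[0.56,-0.74,0.2,0,0,-0.035],[0.56,-0.74,0.2,0,0,-0.035]]'
python3 calc.py 0.620 -0.0545 0.025 -78.8; python3 shot.py wrist w9
```

```text
time_s: 29.65
tool_pos: [0.6182, -0.0536, 0.0741]
tool_rot: [179.9, 0.0, -78.8]
force: [0.3, 0.8, -3.4]
grip_width: 0.0518
t 29.65 pos [ 0.6182 -0.0536  0.0741] yaw -78.8 j7 -91.8 w 0.0518
shift/0.1: [ 0.013 -0.016  0.491]  turn z/90 (tool z down => -): -0.0
29.65 [ 0.61824959 -0.05360172  0.07405498] [ 1.79901594e+02  4.29865778e-02 -7.88281235e+01] 0.051836023944962374
```

View pics/w9.png

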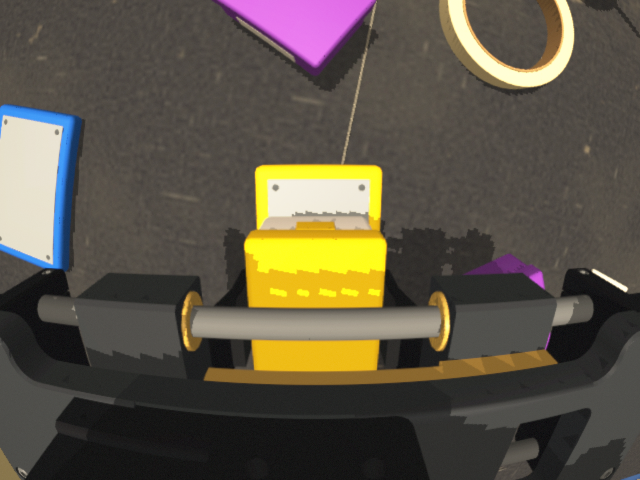

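The yellow plate's far edge is at row 166, columns 256–382; the box lid's far edge is at row 234, columns 246–386. Computing the centring.

```bash
python3 - <<'E'
from h import *
d=load("w9");T=d["T"]
def c(px,z,h):
    P=wonz(d,T,px,z)*1000; a=P[:,:2].mean(0); v=P[0,:2]-P[1,:2]; w=np.linalg.norm(v);v/=w; u=np.array([v[1],-v[0]]); print(w.round(1),np.degrees(np.arctan2(u[1],u[0])).round(1),(a-h*u).round(1))
c([[256,167],[382,167]],.015,52)
c([[246,235],[386,235]],.0741-.009+.046,39)
E
```

```text
75.3 11.3 [620.6 -56.5]
49.2 11.2 [618.4 -55.1]
```

```bash
python3 -m pendant '[[0,-0.01,0.08,0,0,0],[0.01,-0.02,0.16,0,0,0],[0.01,-0.02,0.24,0,0,0],[0.01,-0.02,0.32,0,0,0],[0.01,-0.02,0.39,0,0,0],[0.01,-0.02,0.45,0,0,0],[0.01,-0.02,0.49,0,0,0],[0.01,-0.02,0.5,0,0,0]]'
python3 -m pendant '[[0,0,0,0,0,0],[0,0,0,0,0,0],[0,0,0.0,0,0,0],[0,0,0,0,0,0],[0,0,-0.08,0,0,0],[0,0,-0.2,0,0,0],[0,0,-0.34,0,0,0],[0,0,-0.5,0,0,0]]' 75
python3 calc.py 0.4465 0.039 0.009 -104
```

```text
time_s: 30.7
tool_pos: [0.6209, -0.0543, 0.0248]
tool_rot: [180.0, 0.0, -78.8]
force: [0.0, -0.6, -2.7]
grip_width: 0.0517
time_s: 31.7
tool_pos: [0.6212, -0.0543, 0.0764]
tool_rot: [-180.0, -0.0, -78.8]
force: [-0.2, 0.8, 0.3]
grip_width: 0.0749
t 31.7 pos [ 0.6212 -0.0543  0.0764] yaw -78.8 j7 -91.8 w 0.0749
shift/0.1: [-1.254  1.534  0.673]  turn z/90 (tool z down => -): 0.28
```

```bash
python3 -m pendant '[[0,0,-0.12,0,0,0],[-0.1,0.1,-0.24,0,0,0],[-0.2,0.2,-0.36,0,0,0.03],[-0.33,0.35,-0.46,0,0,0.08],[-0.46,0.5,-0.5,0,0,0.13],[-0.6,0.65,-0.5,0,0,0.18],[-0.73,0.8,-0.5,0,0,0.23],[-0.86,1,-0.5,0,0,0.27]]' 87
python3 calc.py 0.4465 0.039 0.009 -104; python3 shot.py wrist w10; python3 rects.py w10 blue 0.046;python3 rects.py w10 blue 0.015;python3 rects.py w10 yellow 0.061
```

```text
time_s: 32.7
tool_pos: [0.5048, 0.0118, 0.1251]
tool_rot: [180.0, -0.0, -103.2]
force: [0.0, -0.4, 0.9]
grip_width: 0.0872
t 32.7 pos [0.5048 0.0118 0.1251] yaw -103.2 j7 -113.4 w 0.0872
shift/0.1: [-0.132  0.629  1.161]  turn z/90 (tool z down => -): 0.009
32.7 [0.50477225 0.0118349  0.12509269] [ 1.79971894e+02 -1.65547221e-02 -1.03208264e+02] 0.08717609256223981
blue [  49   58  105  161 3645] c [615.9 148.3] dims [ 76.7 106.2] long yaw -3.9
blue [260 255  76   7 202] c [497.4  25.4] dims [ 4.4 51.8] long yaw 77.0
blue [  49   58  105  161 3645] c [620.9 168.2] dims [ 86.5 119.9] long yaw -3.9
blue [260 255  76   7 202] c [487.1  29.4] dims [ 5.  58.5] long yaw 77.0
yellow [  293     0   146   143 11869] c [613.5 -48.1] dims [66.7 84.8] long yaw 11.3
```

View pics/w10.png

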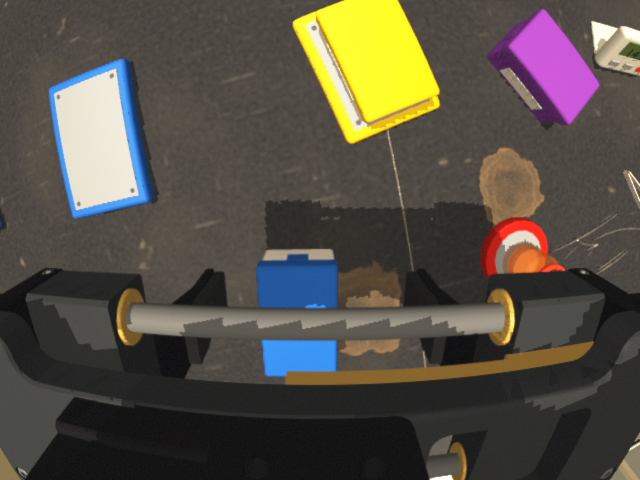

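Yellow sits on its plate at (370,60). The blue box's lid far edge is at row ~262, columns 258–337.

```bash
python3 - <<'E'
from h import *
d=load("w10");T=d["T"]
P=wonz(d,T,[[258,263],[337,263]],.046)*1000; a=P[:,:2].mean(0); v=P[0,:2]-P[1,:2]; w=np.linalg.norm(v);v/=w; u=np.array([v[1],-v[0]]); print(w,np.degrees(np.arctan2(u[1],u[0])),a-48*u)
E
```

```text
54.719218465955045 -13.03086157193364 [447.04588459  37.06388433]
```

```bash
python3 -m pendant '[[-0.03,0.12,0.02,0,0,0],[-0.06,0.26,0.06,0,0,0.005],[-0.09,0.4,0.14,0,0,0.009],[-0.11,0.52,0.24,0,0,0.009],[-0.12,0.6,0.36,0,0,0.009],[-0.12,0.62,0.48,0,0,0.009],[-0.12,0.62,0.6,0,0,0.009],[-0.12,0.62,0.7,0,0,0.009]]' 87
python3 calc.py 0.447 0.038 0.009 -104
```

```text
time_s: 33.75
tool_pos: [0.4487, 0.0364, 0.0541]
tool_rot: [180.0, 0.0, -104.0]
force: [-0.5, -0.8, -0.2]
grip_width: 0.087
t 33.75 pos [0.4487 0.0364 0.0541] yaw -104.0 j7 -117.1 w 0.087
shift/0.1: [-0.011  0.02   0.451]  turn z/90 (tool z down => -): 0.0
```

```bash
python3 -m pendant '[[-0.01,0.01,0.07,0,0,0],[-0.01,0.02,0.14,0,0,0],[-0.01,0.02,0.21,0,0,0],[-0.01,0.02,0.28,0,0,0],[-0.01,0.02,0.35,0,0,0],[-0.01,0.02,0.4,0,0,0],[-0.01,0.02,0.44,0,0,0],[-0.01,0.02,0.45,0,0,0]]' 87
python3 -m pendant '[[0,0,0,0,0,0],[0,0,0,0,0,0],[0,0,0,0,0,0],[0,0,0,0,0,0],[0,0,0,0,0,0],[0,0,0,0,0,0],[0,0,0,0,0,0],[0,0,0,0,0,0]]' 40 20
python3 calc.py 0.620 0.170 0.025 -93.9
```

```text
time_s: 34.75
tool_pos: [0.4468, 0.038, 0.0098]
tool_rot: [180.0, -0.0, -103.9]
force: [-0.3, -0.7, -0.6]
grip_width: 0.0873
time_s: 35.75
tool_pos: [0.447, 0.0379, 0.0101]
tool_rot: [-180.0, -0.0, -103.9]
force: [0.4, 0.9, 1.5]
grip_width: 0.058
t 35.75 pos [0.447  0.0379 0.0101] yaw -103.9 j7 -121.7 w 0.058
shift/0.1: [-1.699 -1.361 -0.148]  turn z/90 (tool z down => -): -0.112
```

```bash
python3 -m pendant '[[0,0,-0.08,0,0,0],[0,0,-0.2,0,0,0],[-0.05,-0.05,-0.32,0,0,0],[-0.2,-0.15,-0.42,0,0,-0.02],[-0.4,-0.3,-0.45,0,0,-0.04],[-0.6,-0.45,-0.45,0,0,-0.06],[-0.8,-0.6,-0.45,0,0,-0.08],[-1,-0.78,-0.45,0,0,-0.11]]'
python3 calc.py 0.620 0.170 0.025 -93.9
```

```text
time_s: 36.75
tool_pos: [0.5478, 0.1168, 0.0557]
tool_rot: [-180.0, -0.0, -94.0]
force: [0.4, 0.1, -2.7]
grip_width: 0.058
t 36.75 pos [0.5478 0.1168 0.0557] yaw -94.0 j7 -124.0 w 0.058
shift/0.1: [-0.581 -0.683  0.308]  turn z/90 (tool z down => -): -0.001
```

```bash
python3 -m pendant '[[-0.1,-0.12,0,0,0,0],[-0.2,-0.24,0,0,0,0],[-0.3,-0.36,0,0,0,0],[-0.4,-0.48,0,0,0,0],[-0.5,-0.58,0,0,0,0],[-0.56,-0.65,0,0,0,0],[-0.58,-0.68,0,0,0,0],[-0.58,-0.68,0,0,0,0]]'
python3 calc.py 0.620 0.170 0.025 -93.9; python3 shot.py wrist w11
```

```text
time_s: 37.75
tool_pos: [0.6185, 0.1691, 0.0549]
tool_rot: [180.0, -0.0, -94.0]
force: [-0.2, 0.2, -2.4]
grip_width: 0.058
t 37.75 pos [0.6185 0.1691 0.0549] yaw -94.0 j7 -129.2 w 0.058
shift/0.1: [-0.01  -0.014  0.299]  turn z/90 (tool z down => -): -0.002
37.75 [0.61851669 0.16911947 0.05488302] [ 1.79975645e+02 -2.02159000e-02 -9.40464756e+01] 0.05802854113095715
```

View pics/w11.png

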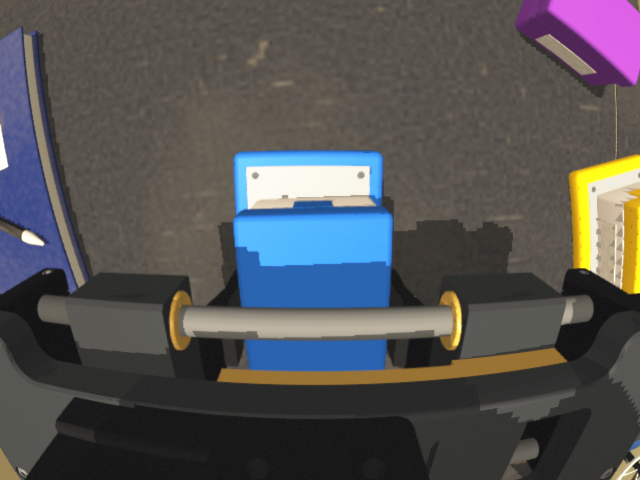

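```bash
python3 - <<'E'
from h import *
d=load("w11");T=d["T"]
def c(px,z,h):
    P=wonz(d,T,px,z)*1000; a=P[:,:2].mean(0); v=P[0,:2]-P[1,:2]; w=np.linalg.norm(v);v/=w; u=np.array([v[1],-v[0]]); print(w.round(1),np.degrees(np.arctan2(u[1],u[0])).round(1),(a-h*u).round(1))
c([[235,153],[381,153]],.015,61)
c([[236,213],[391,212]],.0549-.0095+.046,48)
E
```

```text
79.5 -4.2 [621.4 172.2]
54.0 -3.7 [617.5 168.5]
```

Plate centre reads (621,171) and the box (617.5,168.5), so shift about +3 mm in x and +2.5 mm in y while lowering.

```bash
python3 -m pendant '[[-0.01,-0.01,0.05,0,0,0],[-0.02,-0.02,0.1,0,0,0],[-0.03,-0.03,0.15,0,0,0],[-0.03,-0.03,0.2,0,0,0],[-0.03,-0.03,0.24,0,0,0],[-0.03,-0.03,0.27,0,0,0],[-0.03,-0.03,0.29,0,0,0],[-0.03,-0.03,0.295,0,0,0]]'
python3 calc.py 0.620 0.170 0.025 -93.9
```

```text
time_s: 38.8
tool_pos: [0.6218, 0.172, 0.0254]
tool_rot: [180.0, -0.0, -94.0]
force: [0.4, 0.0, -3.2]
grip_width: 0.0582
t 38.8 pos [0.6218 0.172  0.0254] yaw -94.0 j7 -130.4 w 0.0582
shift/0.1: [0.021 0.016 0.004]  turn z/90 (tool z down => -): -0.002
```

```bash
python3 -m pendant '[[0,0,0.003,0,0,0],[0,0,0.006,0,0,0],[0,0,0.009,0,0,0],[0,0,0.009,0,0,0],[0,0,0.009,0,0,0],[0,0,0.009,0,0,0],[0,0,0.009,0,0,0],[0,0,0.009,0,0,0]]'
python3 -m pendant '[[0,0,0,0,0,0],[0,0,0,0,0,0],[0,0,0.0,0,0,0],[0,0,0,0,0,0],[0,0,-0.08,0,0,0],[0,0,-0.2,0,0,0],[0,0,-0.34,0,0,0],[0,0,-0.5,0,0,0]]' 80
python3 -m pendant '[[0,0,-0.12,0,0,0],[0,0,-0.25,0,0,0],[0.06,0.05,-0.38,0,0,0],[0.15,0.15,-0.5,0,0,-0.04],[0.28,0.3,-0.62,0,0,-0.08],[0.42,0.45,-0.75,0,0,-0.12],[0.56,0.6,-0.88,0,0,-0.16],[0.7,0.75,-1,0,0,-0.2]]' 87
python3 -m pendant '[[0.08,0.08,-0.12,0,0,0],[0.16,0.16,-0.25,0,0,0],[0.24,0.24,-0.38,0,0,0],[0.32,0.32,-0.5,0,0,0],[0.4,0.4,-0.62,0,0,0],[0.48,0.48,-0.75,0,0,0],[0.55,0.55,-0.88,0,0,0],[0.6,0.6,-1,0,0,0]]' 87
python3 -m pendant '[[0.08,0,-0.12,0,0,0],[0.16,0,-0.25,0,0,0],[0.24,0,-0.36,0,0,0],[0.32,0,-0.45,0,0,0],[0.38,0,-0.5,0,0,0],[0.4,0,-0.5,0,0,0],[0.4,0,-0.5,0,0,0],[0.4,0,-0.5,0,0,0]]' 87
python3 shot.py wrist w12; python3 shot.py side s12; python3 shot.py scene c12
```

```text
time_s: 39.8
tool_pos: [0.6219, 0.1721, 0.0252]
tool_rot: [-180.0, -0.0, -94.0]
force: [-2.4, -0.8, 6.1]
grip_width: 0.058
time_s: 40.8
tool_pos: [0.622, 0.1721, 0.0761]
tool_rot: [-180.0, 0.0, -94.0]
force: [0.3, -1.2, 0.5]
grip_width: 0.0802
time_s: 41.8
tool_pos: [0.5411, 0.1067, 0.1752]
tool_rot: [180.0, -0.0, -75.9]
force: [-0.6, -0.9, 0.5]
grip_width: 0.0869
time_s: 42.8
tool_pos: [0.4982, 0.0343, 0.2755]
tool_rot: [-180.0, -0.0, -76.1]
force: [-0.4, -0.8, 0.7]
grip_width: 0.0872
time_s: 43.8
tool_pos: [0.5077, -0.0037, 0.3243]
tool_rot: [180.0, 0.0, -76.0]
force: [0.4, -0.5, 0.4]
grip_width: 0.0868
43.8 [ 0.50772068 -0.00367165  0.32430042] [ 1.79966835e+02  1.17915794e-02 -7.60117864e+01] 0.08679489187281546
43.85 [ 0.50771072 -0.00366544  0.32434635] [ 1.79967579e+02  6.06889233e-03 -7.60128131e+01] 0.08703345471914371
43.9 [ 0.50776773 -0.0037084   0.32441196] [ 1.79975568e+02 -3.80536372e-04 -7.60132649e+01] 0.0871831853377593
```

View pics/w12.png

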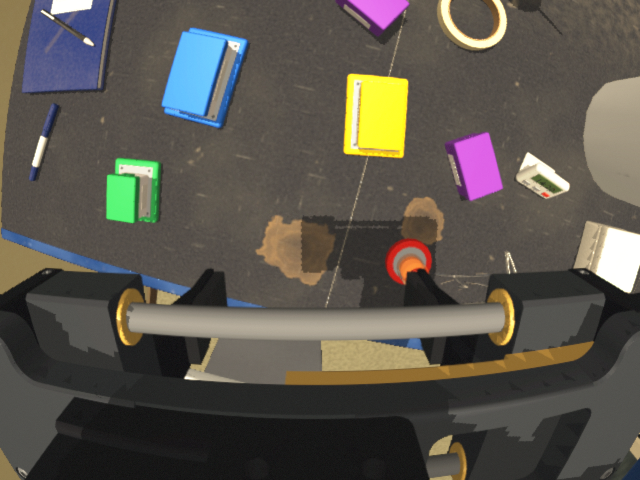

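View pics/c12.png

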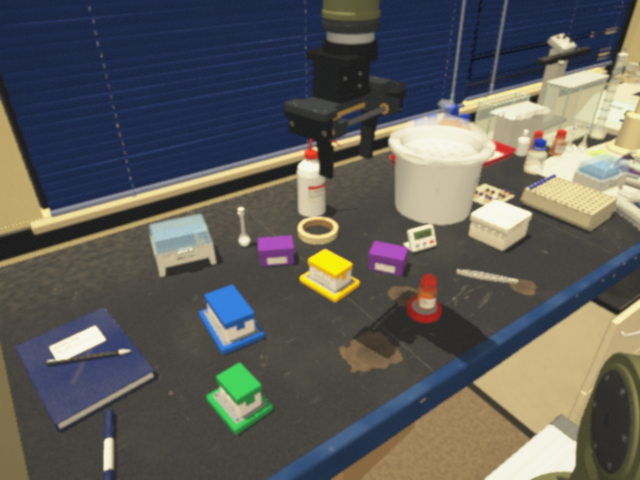

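View pics/s12.png

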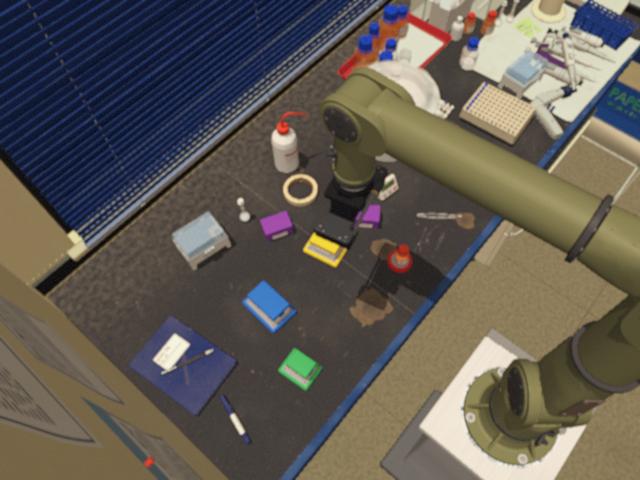

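All four are on their plates: scene view shows blue (231,317), green (239,393), yellow (330,274), bottle (428,297). Timer (421,238) and forceps (487,276) are unmoved. Numeric check from crops next.

```bash
python3 - <<'E'
from h import *
d=load("w12");f=d["frame"][:,:,::-1]
z=lambda r,c,n=130:cv2.resize(f[r:r+n,c:c+n],(390,390),interpolation=cv2.INTER_CUBIC)
cv2.imwrite("pics/w12c.png",np.hstack([z(15,140),z(55,310)]))
d=load("s12");f=d["frame"][:,:,::-1]
d2=load("c12");g=d2["frame"][:,:,::-1]
cv2.imwrite("pics/w12d.png",np.hstack([cv2.resize(load("w12")["frame"][145:240,90:185,::-1],(260,260),interpolation=cv2.INTER_CUBIC),cv2.resize(f[225:290,367:432],(260,260),interpolation=cv2.INTER_CUBIC),cv2.resize(g[265:330,395:460],(260,260),interpolation=cv2.INTER_CUBIC)]))
E
```

```text
(no output)
```

View pics/w12c.png

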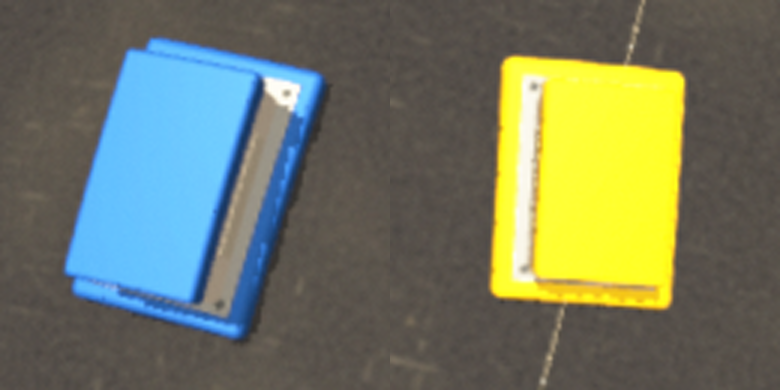

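View pics/w12d.png

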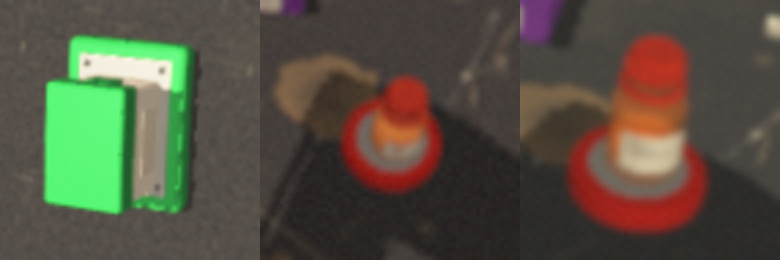

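```bash
python3 - <<'E'
from h import *
d=load("w12");T=d["T"]
def go(n,lid,pl,s,o):
    f=lambda p:np.array(p,float)/s+o
    L=wonz(d,T,f(lid),.061)[:,:2]*1000;P=wonz(d,T,f(pl),.015)[:,:2]*1000
    for nm,Q in(("lid",L),("plate",P)):
        c=(Q[0]+Q[2])/2; e=(Q[1]-Q[2]);print(n,nm,c.round(1),"yaw",np.degrees(np.arctan2(e[1],e[0])).round(1),"len",np.linalg.norm(e).round(1),"mean4",Q.mean(0).round(1) if len(Q)==4 else "")
go("green",[(47,82),(132,84),(125,213),(47,202)],[(70,38),(195,47),(187,210)],2.737,(90,145))
go("blue",[(130,50),(260,73),(203,303),(65,273)],[(150,40),(325,75),(240,338),(72,293)],3,(140,15))
go("yellow",[(155,78),(291,83),(270,285),(145,278)],[(113,57),(295,73),(280,308),(102,297)],3,(310,55))
s=load("s12");c=load("c12")
print("cap",onz(s,[[407/4+.0-65+367,90/4+225]],.087).round(4),onz(c,[[(658-520)/4+395,50/4+265]],.087).round(4))
print("plate",onz(s,[[391/4-65+367,143/4+225]],.015).round(4),onz(c,[[(638-520)/4+395,172/4+265]],.015).round(4))
a=load("scene0")["frame"].astype(int);b=c["frame"].astype(int)
for nm,(x0,x1,y0,y1) in dict(timer=(400,445,218,256),forceps=(450,525,262,290)).items(): print(nm,np.abs(a-b)[y0:y1,x0:x1].mean())
E
python3 rects.py w12 red 0.087
```

```text
green lid [449.2 236.3] yaw 4.3 len 61.0 mean4 [450.  235.7]
green plate [452.7 237.4] yaw 6.0 len 83.0 mean4 
blue lid [619.  167.4] yaw -0.1 len 93.2 mean4 [618.9 168.6]
blue plate [620.2 170.3] yaw -4.2 len 119.2 mean4 [620.6 170.1]
yellow lid [617.9 -54.3] yaw 8.8 len 79.4 mean4 [618.6 -55.1]
yellow plate [619.9 -55.5] yaw 11.2 len 102.1 mean4 [619.9 -55.7]
cap [[ 0.4391 -0.1539  0.087 ]] [[ 0.4387 -0.1557  0.087 ]]
plate [[ 0.4387 -0.1502  0.015 ]] [[ 0.4372 -0.1529  0.015 ]]
timer 1.0077972709551657
forceps 0.9323809523809524
red [385 238  47  24 506] c [ 479.3 -123.3] dims [27.9 56.2] long yaw -76.7
```

```bash
python3 -c "
from cell import env
print(env.get_obs()['time_s']); print(env.sign_off())"
```

```text
43.95
the job is handed in; nothing more can be done
None
```

The stack is apart and the job is handed in at 43.95 s of the 112 s allowed. The bottle stands on the red plate, and the green, yellow and blue boxes are on their own plates. I moved them in that order, top of the stack first.

| Item | Distance from plate centre | Yaw off the plate's long side |
|---|---|---|
| Bottle | about 3–4 mm | n/a |
| Green box | about 3–4 mm | about 2° |
| Yellow box | about 2 mm | about 2° |
| Blue box | about 2–3 mm | about 4° |

- **Limits:** the task allows 12 mm and 11.5°. All four look upright in the last pictures, and the robot was clear of everything when I handed in.
- **Bystanders:** the timer and forceps patches look the same as at the start, with a mean pixel difference of about 1.
- **Disagreements:** the final figures come from corners picked by hand, so they are good to about 2–3 mm. The side and scene views put the red plate's centre 4–5 mm nearer in x than the wrist view did. In those two views the bottle still reads about 3–4 mm from the plate's centre.
- **Failed check:** the last automatic measurement of the bottle cap from the wrist camera was no use, because the gripper hid part of it.

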